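# Seal the round pantry canisters

## Task

Seal the three round canisters for storage: with a fingertip, gently press the grey button in each lid all the way down, first on the tallest, then the middle one, then the shortest. Leave the square canister's button up, as it is still to be filled. Do not lift, tip or shift any canister, and leave the other things on the counter where they are.

Things in the scene. Friction and masses are not known exactly. Their poses are not given: they have to be found in the camera images.
- tall_canister: the tallest round canister: steel body with a white plastic lid, round, 96 in diameter, 170 mm from the counter to the flat lid top; loose, stands upright, 0.35 to 1.1 kg. Origin: centre of its underside, z up along its axis. In the middle of the lid sits a round grey seal button, 46 mm in diameter.
- tall_button (a joint): how far this canister's seal button is pushed into the lid, m: 0 = popped up (top 14 mm above the lid), 0.009 = fully down (top 5 mm above the lid), at a stop. The button's top is a soft springy rubber cap that gives about 1 mm for every 3 N, up to 6 mm, on top of this travel. No return spring: it slides straight down against about 3.5 N of friction and stays where it is left.
- tall_top (a point): centre of the top face of that button's rubber cap; moves with it (184 mm above the counter when popped up, 175 mm when fully down)
- medium_canister: the middle-height round canister: steel body with a white plastic lid, round, 96 in diameter, 130 mm from the counter to the flat lid top; loose, stands upright, 0.35 to 1.1 kg. Origin: centre of its underside, z up along its axis. In the middle of the lid sits a round grey seal button, 46 mm in diameter.
- medium_button (a joint): how far this canister's seal button is pushed into the lid, m: 0 = popped up (top 14 mm above the lid), 0.009 = fully down (top 5 mm above the lid), at a stop. The button's top is a soft springy rubber cap that gives about 1 mm for every 3 N, up to 6 mm, on top of this travel. No return spring: it slides straight down against about 3.5 N of friction and stays where it is left.
- medium_top (a point): centre of the top face of that button's rubber cap; moves with it (144 mm above the counter when popped up, 135 mm when fully down)
- short_canister: the shortest round canister: steel body with a white plastic lid, round, 96 in diameter, 90 mm from the counter to the flat lid top; loose, stands upright, 0.35 to 1.1 kg. Origin: centre of its underside, z up along its axis. In the middle of the lid sits a round grey seal button, 46 mm in diameter.
- short_button (a joint): how far this canister's seal button is pushed into the lid, m: 0 = popped up (top 14 mm above the lid), 0.009 = fully down (top 5 mm above the lid), at a stop. The button's top is a soft springy rubber cap that gives about 1 mm for every 3 N, up to 6 mm, on top of this travel. No return spring: it slides straight down against about 3.5 N of friction and stays where it is left.
- short_top (a point): centre of the top face of that button's rubber cap; moves with it (104 mm above the counter when popped up, 95 mm when fully down)
- square_canister: the only square canister, to be left open: steel body with a white plastic lid, square, 84 x 84 wide, 110 mm from the counter to the flat lid top; loose, stands upright, 0.35 to 1.1 kg. Origin: centre of its underside, z up along its axis. In the middle of the lid sits a round grey seal button, 46 mm in diameter.
- square_button (a joint): how far this canister's seal button is pushed into the lid, m: 0 = popped up (top 14 mm above the lid), 0.009 = fully down (top 5 mm above the lid), at a stop. The button's top is a soft springy rubber cap that gives about 1 mm for every 3 N, up to 6 mm, on top of this travel. No return spring: it slides straight down against about 3.5 N of friction and stays where it is left.
- square_top (a point): centre of the top face of that button's rubber cap; moves with it (124 mm above the counter when popped up, 115 mm when fully down)
- spice_left: bystander: small glass spice jar with a black cap, 42 wide, 85 high; loose. Origin: centre of its underside.
- spice_middle: bystander: smaller glass spice jar with a black cap, 42 wide, 75 high; loose. Origin: centre of its underside.
- sauce_bottle: bystander: amber glass sauce bottle, 60 wide, 200 high; loose. Origin: centre of its underside.
- bowl: bystander: white bowl, 100 wide, 45 high; loose. Origin: centre of its underside.
- plant_pot: bystander: white pot, 68 wide, 60 high, with a small green plant up to 120 high; loose. Origin: centre of its underside.
- spoon: bystander: wooden spoon lying flat; loose. Origin: on its underside, partway along it.
- spatula: bystander: black-handled spatula lying flat; loose. Origin: on its underside, partway along it.
Mind the look-alikes: they are no part of the job. Leave any red look-alike of the tall_canister alone.

How it is judged:
On the way, in this order (a step that is already met when the one before it is completed fails the run):
1. the tallest round canister's button is pressed down (value of joint tall_button above 0.007 m), for 0.1 s.
2. the middle-height round canister's button is pressed down (value of joint medium_button above 0.007 m), for 0.1 s.
3. the shortest round canister's button is pressed down (value of joint short_button above 0.007 m), for 0.1 s.
At the end, for the whole second after the job is handed in: The buttons of the three round canisters are down to within 2 mm of their stops, the square one's button is still up (pushed less than 4 mm), and all canisters stand upright, at rest, within 30 mm of where they were; bystanders have moved less than 30 mm (value of joint each of tall_button, medium_button, short_button above 0.007 m and value of joint square_button below 0.004 m and distance of each of tall_canister, medium_canister, short_canister, square_canister, spice_left, spice_middle, sauce_bottle, bowl, plant_pot, spoon, spatula from where it was at the start of the episode below 0.03 m and angle between each of tall_canister, medium_canister, short_canister, square_canister's own z axis and vertical below 0.1 rad and linear speed of each of tall_canister, medium_canister, short_canister, square_canister below 0.02 m/s); the robot touches nothing.
It fails at once if a shorter round canister's button goes down before the next taller one is sealed ((value of joint medium_button above 0.0035 m and not (value of joint tall_button above 0.007 m)) or (value of joint short_button above 0.0035 m and not (value of joint medium_button above 0.007 m))).
It fails at once if the square canister's button is pushed down (value of joint square_button above 0.004 m).
It fails at once if a canister is pressed harder than 20 N (contact force between the fingers and tall_canister above 20 N or contact force between the fingers and medium_canister above 20 N or contact force between the fingers and short_canister above 20 N or contact force between the fingers and square_canister above 20 N).
It fails at once if a canister is lifted, tipped, or carried or shoved more than 30 mm (height (world z) of any of tall_canister, medium_canister, short_canister, square_canister above 0.012 m or angle between any of tall_canister, medium_canister, short_canister, square_canister's own z axis and vertical above 0.25 rad or distance of any of tall_canister, medium_canister, short_canister, square_canister from where it was at the start of the episode above 0.03 m).
It fails at once if a bystander is moved more than 30 mm (distance of any of spice_left, spice_middle, sauce_bottle, bowl, plant_pot, spoon, spatula from where it was at the start of the episode above 0.03 m).
It also fails if it takes over 51 s, if anything falls off the work surface, if the arm or the gripper's body presses on something with over 40 N, if the wrist force passes 120 N, or if a joint passes its speed limit or range.

## Robot

A 7-joint arm with a two-finger parallel gripper is mounted at the origin on the work surface. World frame = base frame: x ahead of the robot, y to its left, z up, the work surface at z = 0. Lengths are in m, angles in rad, forces in N, time in s.
With the tool pointing down it reaches from about 0.4 to 0.85 m from the base axis. Payload 4.4 kg.
Tool frame: the origin (TCP) lies between the finger pads; the fingertips stand 22 mm ahead of it and the grasp point (between the pads) lies 3 mm ahead of it; z points along the fingers, y is the line along which they close (so a half turn about z gives the same grasp; the last joint's range is limited). The gripper opens to 94 mm and grips with 3 to 60 N. Pads are 16 mm wide; open, the fingers measure 119 mm over their backs; the gripper's body (75 mm by 177 mm) begins 78 mm behind the grasp point.
Start: joints at [1.042, 0.628, 0.038, 1.517, -0.027, 0.996, -0.02], TCP at [0.29, -0.582, 0.227] pointing down, gripper open.
Joint ranges: [-3.06, 3.06], [-0.37, 2.12], [-1.25, 1.32], [0.18, 2.47], [-1.1, 4.24], [0.23, 1.98], [-2.94, 2.94]. Speed limits (rad/s): [2.57, 2.57, 3.14, 3.14, 3.14, 3.14, 3.14].

## Interface

Orientations are given as a unit quaternion [x, y, z, w].
In Python, from rig import arm gives the robot as it stands. The module is installed in compiled form; this text tells all that it offers.
- The arm moves only by the tool apply_moves, never from a script. Its arguments are lists of equal length, an entry for each row: "claw": the closure, from 0 (fully open) to 1 (shut); "dp": the shift along the tool's x, y, z in cm, a list of three; "dr": the turn, a rotation vector about the tool's x, y, z in rad, a list of three. A call has 1 to 5 rows; each row shifts and turns the commanded pose from where the row before left it, along the tool's axes as they then stand; what a row does not reach is not made up. A row lasts 1/8 s, in which the tool goes at most 62.5 mm and 10.7 degrees, less where a joint would pass 70% of its speed; a pose out of reach is approached as far as the arm can. A call with a gripper value outside its range is refused whole. The fingers move at their own pace and stop on an object; "force" is the grip in N (left out, the last holds). Time passes only in rows, so rows that do not move let the fingers close. It gives the time, the measured TCP pose, the force, the opening and the grip force at its end, in the units of the state.
- arm.get_obs(): the state, without advancing time (a new reading comes with each control period).
- arm.capture(name): name is "scene" or "top" or "wrist"; returns the picture (400x640x3 uint8, blue, green, red); there is no depth.
- arm.calibration(name): a dict with "vertical_fov" (degrees; the focal length in pixels is half the picture's height over the tangent of half this angle, whatever the lens; pixels are square), "cx", "cy" (the principal point, pixels), "R" (3x3) and "t" (3): a world point X has camera coordinates R X + t. Camera axes: x right, y down, z forward; pixel columns grow to the right and rows downward; lengths in m; the calibration is good to about 2 mm. The wrist camera is an equidistant fisheye: a pixel r from the principal point sees the ray r / f radians off the axis. A picture is of the moment at which its call begins: read the wrist's pose just before it. calibration takes no time and is no camera call; for the wrist camera it gives the pose at the moment of the call.
- arm.finish_job(): hands the job in; it is judged then, once.
The state is a dict: "t": time; "joint_pos": joint angles; "joint_vel": joint speeds; "tau": joint torques, N m; "position": TCP position; "tool_rot": TCP orientation; "ft_force": force on the tool from outside, world axes, zero at the start; "torque": the same for the moment, N m; "grip_width": finger opening in m; "grip_force": force on a finger pad.
Only numpy, scipy, OpenCV 4.12 (cv2) and the standard library are available. Lean on these libraries where they do the work, as an engineer would, in place of code of your own. Each camera call takes 0.05 s, during which the arm holds its last target. There are 200 camera calls.

## Working session

There is one attempt and no reset: what is moved stays moved. The work goes in short steps, Python scripts to look and compute and a tool call to move; the robot and the scene stay as the last step left them, time stands still between calls to the robot, and variables do not carry over. Pictures are saved under pics/ and viewed, at most 10 in all, crops included, and the job is handed in when it is done.

Besides the shell and the picture viewer there is one more tool, called after "Emit:" as a command line: name --argument value ..., lists and objects as JSON in quotes. apply_moves: Moves the arm, as the interface text tells. Its arguments: {"type":"object","properties":{"claw":{"type":"array"},"dp":{"type":"array"},"dr":{"type":"array"},"force":{"type":"number"}},"required":["claw","dp","dr"]}

```bash
mkdir -p pics; python3 - <<'E'
from rig import arm
import cv2
for n in("top","scene"):
    im=arm.capture(n); cv2.imwrite(f"pics/{n}0.png",im)
    c=arm.calibration(n); print(n,c)
o=arm.get_obs(); print({k:o[k] for k in("t","position","tool_rot","ft_force","grip_width")})
E
```

```text
top {'vertical_fov': 49.08390415754464, 'cx': 324.1546428040046, 'cy': 199.2726718013356, 'R': array([[ 0.00370676, -0.99987843,  0.01514532],
       [-0.99724824, -0.00481756, -0.07397796],
       [ 0.07404193, -0.01482943, -0.99714486]]), 't': array([-0.0063345 ,  0.57722078,  1.15595004])}
scene {'vertical_fov': 51.91888805102456, 'cx': 315.6575714339112, 'cy': 202.2863880614296, 'R': array([[ 0.46561436,  0.88494968, -0.00820588],
       [ 0.64283468, -0.34456982, -0.68413099],
       [-0.608249  ,  0.31326619, -0.729313  ]]), 't': array([-0.27743892, -0.30048049,  1.57329231])}
{'t': 0.1, 'position': array([ 0.28999719, -0.58112211,  0.22667559]), 'tool_rot': array([ 9.73347517e-01,  2.29333697e-01, -1.88880398e-04, -7.93868699e-04]), 'ft_force': array([ 0.7113831 ,  0.42423943, -0.7177544 ]), 'grip_width': 0.09390781725482067}
```

View pics/top0.png

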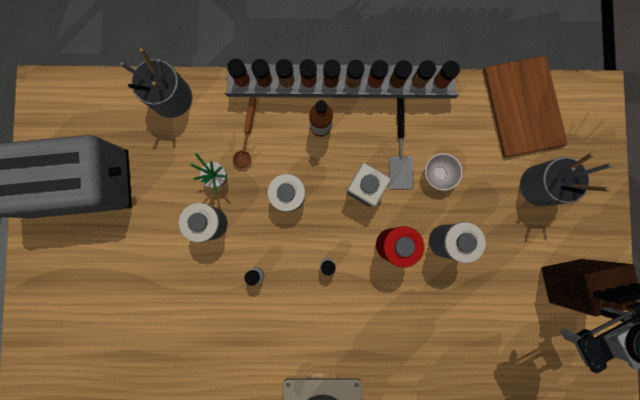

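View pics/scene0.png

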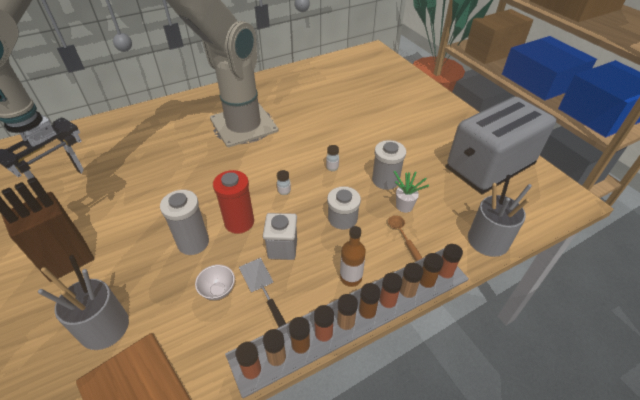

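```bash
cat > h.py <<'E'
import numpy as np, cv2
from rig import arm
def proj(c,X):
    p=c["R"]@np.asarray(X)+c["t"]; f=200/np.tan(np.radians(c["vertical_fov"]/2))
    return f*p[:2]/p[2]+[c["cx"],c["cy"]]
def ray(c,uv,z):
    f=200/np.tan(np.radians(c["vertical_fov"]/2))
    d=c["R"].T@np.array([(uv[0]-c["cx"])/f,(uv[1]-c["cy"])/f,1]); o=-c["R"].T@c["t"]
    return o+d*(z-o[2])/d[2]
H=dict(tall=.170,medium=.130,short=.090,square=.110)
E
python3 - <<'E'
from h import *
T=arm.calibration("top");S=arm.calibration("scene")
t=cv2.imread("pics/top0.png");s=cv2.imread("pics/scene0.png")
P=dict(tall=(466,243),medium=(199,222),short=(286,193),square=(370,184))
rows=[[],[]]
for k,(u,v) in P.items():
    h=H[k]; X=ray(T,(u,v),h+.014)
    us,vs=proj(S,X); print(k,X.round(4),"scene",us.round(1),vs.round(1), "base",proj(T,[X[0],X[1],0]).round(1))
    for i,(im,c) in enumerate(((t,T),(s,S))):
        g=proj(c,X).astype(int); z=6
        a=g[0]-16;b=g[1]-16
        cr=cv2.resize(im[b-4:b+36,a-4:a+36],None,fx=5,fy=5,interpolation=cv2.INTER_CUBIC)
        cr=cv2.convertScaleAbs(cr,alpha=1.2)
        for hh,r in((h+.014,.023),(h,.048)):
            pts=[((proj(c,X*[1,1,0]+[r*np.cos(q),r*np.sin(q),hh])-[a-4,b-4]+.5)*5) for q in np.linspace(0,6.283,40)]
            cv2.polylines(cr,[np.int32(pts)],True,(0,0,255) if r<.03 else (0,255,0),1)
        rows[i].append(cr)
cv2.imwrite("pics/crop1.png",np.vstack([np.hstack(r) for r in rows]))
E
```

```text
tall [ 0.4655 -0.3295  0.184 ] scene 177.6 197.0 base [443.2 241.3]
medium [0.5123 0.2966 0.144 ] scene 388.8 145.8 base [213.3 223.2]
short [0.5864 0.0927 0.104 ] scene 342.6 192.9 base [288.7 196.4]
square [ 0.6079 -0.1152  0.124 ] scene 278.5 219.5 base [364.6 188.9]
```

View pics/crop1.png

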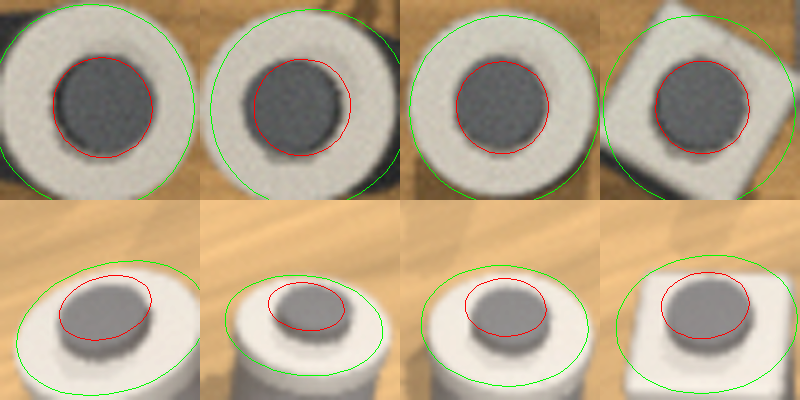

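The top view (pixels) shows these look-alikes:
- Tall white round at (466,243).
- Red look-alike at (404,246), which I leave alone.
- Medium at (199,222).
- Short at (286,193).
- Square at (370,184), which I also leave alone.

The crop confirms that each choice is a white lid with a grey button, and that the heights agree with the scene view to about 1.5 px. The first target is the tall one at about (0.467, -0.330).

Emit:
apply_moves --claw '[1,1,1,1,1]' --dp '[[0,0,-5],[1.1,-2.2,-1],[2.2,-4.5,0],[2.2,-4.5,0],[2.2,-4.5,0]]' --dr '[[0,0,0],[0,0,0],[0,0,0],[0,0,0],[0,0,0]]' --force 10

```text
t: 0.72
position: [0.2888, -0.4049, 0.2872]
tool_rot: [0.973, 0.229, -0.0, -0.0]
ft_force: [0.0, -0.5, 0.4]
grip_width: 0.0478
grip_force: 0.0
```

Emit:
apply_moves --claw '[1,1,1,1,1]' --dp '[[2.2,-4.5,0],[3.9,-0.4,0],[3.9,1.8,0],[3.9,1.8,0],[3.9,1.8,0]]' --dr '[[0,0,0],[0,0,0],[0,0,0],[0,0,0],[0,0,0]]'

```text
t: 1.35
position: [0.4517, -0.3315, 0.2873]
tool_rot: [0.973, 0.229, -0.0, -0.0]
ft_force: [0.5, -1.4, 0.1]
grip_width: 0.0005
grip_force: 0.0
```

Emit:
apply_moves --claw '[1,1,1]' --dp '[[0,0,0],[0,0,0],[0,0,0]]' --dr '[[0,0,0],[0,0,0],[0,0,0]]'

```text
t: 1.72
position: [0.449, -0.3323, 0.2875]
tool_rot: [0.974, 0.228, -0.0, -0.0]
ft_force: [-0.7, -0.4, 0.7]
grip_width: 0.0004
grip_force: 0.0
```

Emit:
apply_moves --claw '[1,1,1,1]' --dp '[[1.7,0.6,0],[0,0,2],[0,0,2.5],[0,0,0.5]]' --dr '[[0,0,0],[0,0,0],[0,0,0],[0,0,0]]'

```text
t: 2.22
position: [0.4684, -0.3288, 0.2362]
tool_rot: [0.973, 0.229, -0.001, -0.001]
ft_force: [0.2, 0.6, 0.7]
grip_width: 0.0004
grip_force: 0.0
```

```bash
python3 - <<'E'
from h import *
o=arm.get_obs();print(o["t"],o["position"],o["ft_force"])
w=arm.capture("wrist");s=arm.capture("scene")
a=cv2.resize(s[130:270,90:290],None,fx=2,fy=2);b=w[:280,120:520]
cv2.imwrite("pics/w1.png",np.hstack([a,cv2.resize(w,(400,280))]))
E
```

```text
2.225 [ 0.46836057 -0.3288457   0.23620726] [0.17128254 0.58101227 0.66695027]
```

View pics/w1.png

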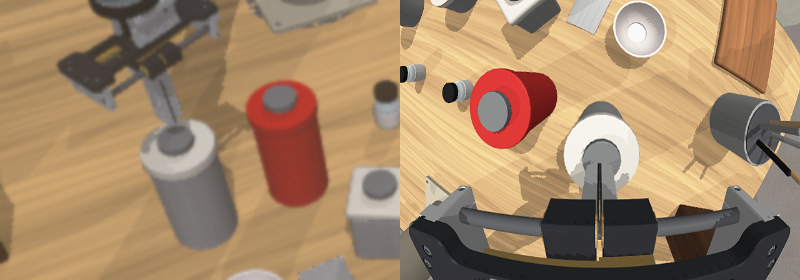

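The wrist view shows the closed fingertips over the white tall canister's grey button at about (600,155), with the red look-alike clear to the left at (490,110). Next I lower slowly.

Emit:
apply_moves --claw '[1,1,1,1,1]' --dp '[[0,0,1.5],[0,0,1.0],[0,0,0.3],[0,0,0.3],[0,0,0]]' --dr '[[0,0,0],[0,0,0],[0,0,0],[0,0,0],[0,0,0]]'

```text
t: 2.95
position: [0.4685, -0.3296, 0.2065]
tool_rot: [0.973, 0.229, 0.0, 0.0]
ft_force: [-0.2, 0.1, 0.4]
grip_width: 0.0005
grip_force: 0.0
```

Emit:
apply_moves --claw '[1,1,1,1,1]' --dp '[[0,0,0.2],[0,0,0.2],[0,0,0.2],[0,0,0],[0,0,0]]' --dr '[[0,0,0],[0,0,0],[0,0,0],[0,0,0],[0,0,0]]'

```text
t: 3.58
position: [0.4687, -0.3297, 0.2006]
tool_rot: [0.973, 0.229, 0.0, 0.0]
ft_force: [0.3, -0.0, 2.4]
grip_width: 0.0003
grip_force: 1.4
```

Emit:
apply_moves --claw '[1,1,1,1,1]' --dp '[[0,0,0.2],[0,0,0.1],[0,0,0.1],[0,0,0],[0,0,0]]' --dr '[[0,0,0],[0,0,0],[0,0,0],[0,0,0],[0,0,0]]'

```text
t: 4.2
position: [0.4687, -0.3297, 0.1965]
tool_rot: [0.973, 0.229, 0.0, 0.0]
ft_force: [2.0, -1.1, 2.8]
grip_width: 0.0005
grip_force: 1.3
```

Emit:
apply_moves --claw '[1,1,1,1]' --dp '[[0,0,0.1],[0,0,0.1],[0,0,0],[0,0,0]]' --dr '[[0,0,0],[0,0,0],[0,0,0],[0,0,0]]'

```text
t: 4.7
position: [0.4687, -0.3297, 0.195]
tool_rot: [0.973, 0.229, 0.0, 0.0]
ft_force: [1.5, 0.6, 7.0]
grip_width: 0.0001
grip_force: 3.2
```

Emit:
apply_moves --claw '[1,1,1]' --dp '[[0,0,0.1],[0,0,0],[0,0,0]]' --dr '[[0,0,0],[0,0,0],[0,0,0]]'

```text
t: 5.08
position: [0.4687, -0.3297, 0.1943]
tool_rot: [0.973, 0.229, 0.0, 0.0]
ft_force: [-0.6, -0.5, 9.0]
grip_width: 0.0006
grip_force: 4.2
```

Emit:
apply_moves --claw '[1,1,1,1,1]' --dp '[[0,0,-0.6],[0,0,-2],[0,0,-4],[0,0,-4],[0,0,0]]' --dr '[[0,0,0],[0,0,0],[0,0,0],[0,0,0],[0,0,0]]'

```text
t: 5.7
position: [0.4691, -0.3299, 0.3018]
tool_rot: [0.973, 0.229, 0.001, 0.001]
ft_force: [0.6, -0.9, -0.7]
grip_width: 0.0004
grip_force: 0.0
```

```bash
python3 - <<'E'
from h import *
o=arm.get_obs();print(o["t"],o["position"],o["ft_force"])
s=arm.capture("scene")
a=cv2.resize(s[170:270,130:260],(390,300));b=cv2.resize(cv2.imread("pics/scene0.png")[170:270,130:260],(390,300))
cv2.imwrite("pics/s2.png",np.hstack([b,a]))
x=o["position"];q=o["tool_rot"]
from scipy.spatial.transform import Rotation as R
print((R.from_quat(q).inv().apply(np.array([.514,.300,x[2]])-x)*100).round(2))
E
```

```text
5.7 [ 0.46905007 -0.32994014  0.30178507] [ 0.58878029 -0.86339516 -0.74069061]
[ 32.14 -54.36  -0.11]
```

View pics/s2.png

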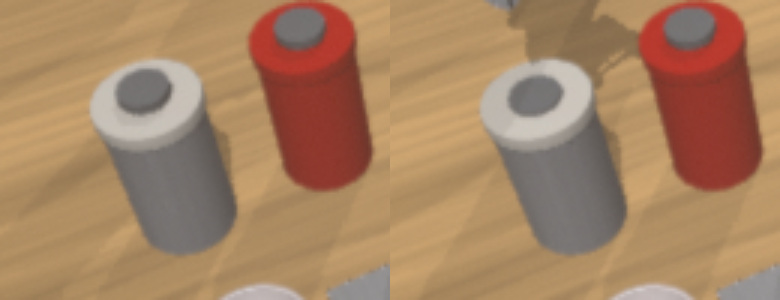

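The tall button is now down: the disc in the right crop at (535,95) sits almost flush, and the canister has not moved. Next is the medium one.

Emit:
apply_moves --claw '[1,1,1,1,1]' --dp '[[1.3,-2.2,0],[2.7,-4.5,0],[2.7,-4.5,0],[2.7,-4.5,0],[2.7,-4.5,0]]' --dr '[[0,0,0],[0,0,0],[0,0,0],[0,0,0],[0,0,0]]'

```text
t: 6.38
position: [0.4848, -0.0929, 0.2976]
tool_rot: [0.973, 0.229, -0.002, -0.001]
ft_force: [0.7, 0.3, 0.1]
grip_width: 0.0003
grip_force: 0.0
```

Emit:
apply_moves --claw '[1,1,1,1,1]' --dp '[[2.7,-4.5,0],[2.7,-4.5,0],[2.7,-4.5,0],[2.7,-4.5,0],[2.7,-4.5,0]]' --dr '[[0,0,0],[0,0,0],[0,0,0],[0,0,0],[0,0,0]]'

```text
t: 7.0
position: [0.5053, 0.1678, 0.2975]
tool_rot: [0.973, 0.229, -0.002, 0.0]
ft_force: [0.9, -0.6, -0.1]
grip_width: 0.0003
grip_force: 0.0
```

Emit:
apply_moves --claw '[1,1,1,1,1]' --dp '[[2.7,-4.5,0],[1.5,-2.5,0],[0,0,0],[0,0,0],[0,0,0]]' --dr '[[0,0,0],[0,0,0],[0,0,0],[0,0,0],[0,0,0]]'

```text
t: 7.62
position: [0.5132, 0.2462, 0.299]
tool_rot: [0.974, 0.228, -0.001, 0.001]
ft_force: [-0.1, 0.4, -0.2]
grip_width: 0.0004
grip_force: 0.0
```

```bash
python3 - <<'E'
from h import *
o=arm.get_obs();x=o["position"];q=o["tool_rot"];print(x,q,o["joint_pos"])
from scipy.spatial.transform import Rotation as R
print((R.from_quat(q).inv().apply(np.array([.514,.300,.195])-x)*100).round(2))
E
```

```text
[0.51320198 0.2461685  0.29903023] [ 9.73627716e-01  2.28141001e-01 -6.14457137e-04  6.13935979e-04] [-0.3767082   0.44286067 -0.18015476  1.64832005  0.08904832  1.05994103
 -1.69401126]
[ 2.48 -4.8  10.39]
```

Emit:
apply_moves --claw '[1,1,1,1,1]' --dp '[[1.2,-2.4,0],[1.3,-2.4,0],[0,0,4],[0,0,4],[0,0,2.4]]' --dr '[[0,0,0],[0,0,0],[0,0,0],[0,0,0],[0,0,0]]'

```text
t: 8.25
position: [0.5137, 0.3002, 0.1937]
tool_rot: [0.974, 0.228, -0.001, 0.001]
ft_force: [0.9, 1.1, 0.0]
grip_width: 0.0005
grip_force: 0.0
```

Emit:
apply_moves --claw '[1]' --dp '[[0,0,0]]' --dr '[[0,0,0]]'

```text
t: 8.38
position: [0.5133, 0.3002, 0.1939]
tool_rot: [0.974, 0.229, -0.002, 0.001]
ft_force: [-0.4, -0.3, 0.9]
grip_width: 0.0005
grip_force: 0.0
```

```bash
python3 - <<'E'
from h import *
o=arm.get_obs();print(o["t"],o["position"],o["ft_force"])
w=arm.capture("wrist");s=arm.capture("scene")
a=cv2.resize(s[80:220,310:510],None,fx=2,fy=2)
cv2.imwrite("pics/w3.png",np.hstack([a,cv2.resize(w,(400,280))]))
E
```

```text
8.375 [0.51332504 0.30023353 0.19387969] [-0.36378727 -0.2526093   0.92371342]
```

View pics/w3.png

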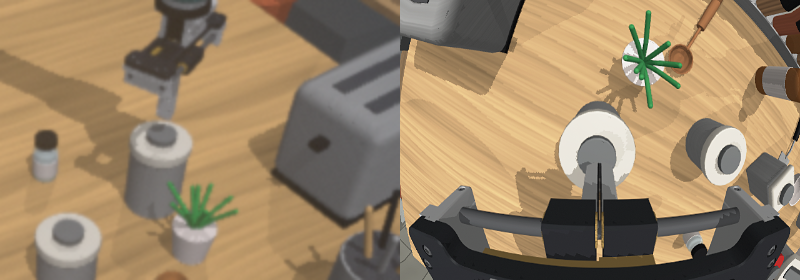

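The fingertips are centred over the medium button (wrist crop at about (597,150)), and the plant and toaster are clear.

Emit:
apply_moves --claw '[1,1,1,1,1]' --dp '[[0,0,1.5],[0,0,1.0],[0,0,0.3],[0,0,0.2],[0,0,0.2]]' --dr '[[0,0,0],[0,0,0],[0,0,0],[0,0,0],[0,0,0]]'

```text
t: 9.1
position: [0.5141, 0.3024, 0.1638]
tool_rot: [0.973, 0.229, 0.0, 0.0]
ft_force: [-0.8, -0.6, 4.2]
grip_width: 0.0006
grip_force: 1.6
```

Emit:
apply_moves --claw '[1,1,1,1,1]' --dp '[[0,0,0.2],[0,0,0.2],[0,0,0.1],[0,0,0],[0,0,0]]' --dr '[[0,0,0],[0,0,0],[0,0,0],[0,0,0],[0,0,0]]'

```text
t: 9.72
position: [0.5141, 0.3024, 0.1585]
tool_rot: [0.973, 0.229, 0.0, -0.0]
ft_force: [-1.6, 0.0, 2.6]
grip_width: 0.0007
grip_force: 1.4
```

Emit:
apply_moves --claw '[1,1,1,1,1]' --dp '[[0,0,0.1],[0,0,0.1],[0,0,0],[0,0,0],[0,0,0]]' --dr '[[0,0,0],[0,0,0],[0,0,0],[0,0,0],[0,0,0]]'

```text
t: 10.35
position: [0.5141, 0.3024, 0.1565]
tool_rot: [0.973, 0.229, 0.0, -0.0]
ft_force: [-0.8, 0.9, 3.5]
grip_width: 0.0004
grip_force: 1.3
```

Emit:
apply_moves --claw '[1,1,1,1,1]' --dp '[[0,0,0.1],[0,0,0.1],[0,0,0],[0,0,0],[0,0,0]]' --dr '[[0,0,0],[0,0,0],[0,0,0],[0,0,0],[0,0,0]]'

```text
t: 10.98
position: [0.5142, 0.3024, 0.155]
tool_rot: [0.973, 0.229, 0.0, -0.0]
ft_force: [-2.3, -0.2, 6.8]
grip_width: 0.0008
grip_force: 3.3
```

Emit:
apply_moves --claw '[1,1]' --dp '[[0,0,0],[0,0,0]]' --dr '[[0,0,0],[0,0,0]]'

```text
t: 11.22
position: [0.5142, 0.3024, 0.155]
tool_rot: [0.973, 0.229, 0.0, -0.0]
ft_force: [-1.5, -1.3, 6.1]
grip_width: 0.0
grip_force: 3.3
```

Emit:
apply_moves --claw '[1,1,1]' --dp '[[0,0,0.1],[0,0,0],[0,0,0]]' --dr '[[0,0,0],[0,0,0],[0,0,0]]'

```text
t: 11.6
position: [0.5142, 0.3024, 0.1543]
tool_rot: [0.973, 0.229, 0.0, -0.0]
ft_force: [-2.7, -1.5, 7.6]
grip_width: 0.0006
grip_force: 4.3
```

Emit:
apply_moves --claw '[1,1,1,1,1]' --dp '[[0,0,-0.6],[0,0,-2],[0,0,-4],[0,0,-4],[0,0,-2]]' --dr '[[0,0,0],[0,0,0],[0,0,0],[0,0,0],[0,0,0]]'

```text
t: 12.22
position: [0.5152, 0.3028, 0.2816]
tool_rot: [0.973, 0.229, 0.002, -0.001]
ft_force: [-0.6, 0.4, 0.2]
grip_width: 0.0004
grip_force: 0.0
```

Emit:
apply_moves --claw '[1,1,1,1,1]' --dp '[[-0.5,4.4,0],[-0.5,4.4,0],[-0.6,4.4,0],[-0.6,4.4,0],[-0.5,4.4,0]]' --dr '[[0,0,0],[0,0,0],[0,0,0],[0,0,0],[0,0,0]]'

```text
t: 12.85
position: [0.5888, 0.0918, 0.2792]
tool_rot: [0.973, 0.229, 0.0, 0.0]
ft_force: [1.0, 0.4, 0.4]
grip_width: 0.0004
grip_force: 0.0
```

Emit:
apply_moves --claw '[1,1,1]' --dp '[[0,0,0],[0,0,0],[0,0,0]]' --dr '[[0,0,0],[0,0,0],[0,0,0]]'

```text
t: 13.22
position: [0.5878, 0.0953, 0.2794]
tool_rot: [0.973, 0.231, 0.0, -0.0]
ft_force: [-1.4, 1.2, -0.6]
grip_width: 0.0003
grip_force: 0.0
```

```bash
python3 - <<'E'
from h import *
o=arm.get_obs();x=o["position"];q=o["tool_rot"];print(x,q)
from scipy.spatial.transform import Rotation as R
print((R.from_quat(q).inv().apply(np.array([.588,.093,.155])-x)*100).round(2))
T=arm.calibration("top"); B=ray(T,(320,128),.03); print("bottle",B, ray(T,(320,103),.2))
E
```

```text
[0.58777865 0.09527655 0.27942194] [ 9.73048851e-01  2.30598575e-01  1.88598389e-05 -4.80860106e-04]
[-0.09  0.22 12.44]
bottle [0.76955935 0.0081935  0.03      ] [0.78757407 0.00923972 0.2       ]
```

Emit:
apply_moves --claw '[1,1,1,1,1]' --dp '[[-0.1,0.2,3.5],[0,0,4],[0,0,4],[0,0,0.9],[0,0,0]]' --dr '[[0,0,0],[0,0,0],[0,0,0],[0,0,0],[0,0,0]]'

```text
t: 13.85
position: [0.5883, 0.0921, 0.1558]
tool_rot: [0.973, 0.23, 0.0, -0.0]
ft_force: [0.7, -0.8, 0.6]
grip_width: 0.0003
grip_force: 0.0
```

```bash
python3 - <<'E'
from h import *
o=arm.get_obs();print(o["t"],o["position"],o["ft_force"])
w=arm.capture("wrist");s=arm.capture("scene")
a=cv2.resize(s[110:250,260:460],None,fx=2,fy=2)
cv2.imwrite("pics/w4.png",np.hstack([a,cv2.resize(w,(400,280))]))
E
```

```text
13.85 [0.58833692 0.09205616 0.15583242] [ 0.6653289  -0.7932058   0.63431259]
```

View pics/w4.png

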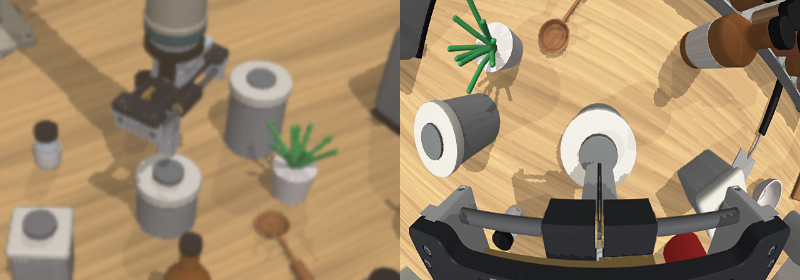

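The medium button is down (left crop at (262,78), flush) and the canister is in place. The fingertips are centred over the short button (wrist crop at about (599,150)).

Emit:
apply_moves --claw '[1,1,1,1,1]' --dp '[[0,0,1.5],[0,0,1.2],[0,0,0.3],[0,0,0.2],[0,0,0.2]]' --dr '[[0,0,0],[0,0,0],[0,0,0],[0,0,0],[0,0,0]]'

```text
t: 14.58
position: [0.5878, 0.091, 0.1216]
tool_rot: [0.973, 0.229, -0.0, 0.0]
ft_force: [-2.3, 0.2, 2.7]
grip_width: 0.0003
grip_force: 1.6
```

Emit:
apply_moves --claw '[1,1,1,1,1]' --dp '[[0,0,0.2],[0,0,0.2],[0,0,0.1],[0,0,0],[0,0,0]]' --dr '[[0,0,0],[0,0,0],[0,0,0],[0,0,0],[0,0,0]]'

```text
t: 15.2
position: [0.5885, 0.0912, 0.1166]
tool_rot: [0.973, 0.229, 0.0, 0.0]
ft_force: [-1.6, -0.3, 1.7]
grip_width: 0.0006
grip_force: 1.2
```

Emit:
apply_moves --claw '[1,1,1,1]' --dp '[[0,0,0.1],[0,0,0.1],[0,0,0],[0,0,0]]' --dr '[[0,0,0],[0,0,0],[0,0,0],[0,0,0]]'

```text
t: 15.7
position: [0.5885, 0.0912, 0.115]
tool_rot: [0.973, 0.229, 0.0, 0.0]
ft_force: [-2.9, -0.3, 6.9]
grip_width: 0.0005
grip_force: 3.3
```

Emit:
apply_moves --claw '[1,1,1]' --dp '[[0,0,0.1],[0,0,0],[0,0,0]]' --dr '[[0,0,0],[0,0,0],[0,0,0]]'

```text
t: 16.08
position: [0.5886, 0.0912, 0.1143]
tool_rot: [0.973, 0.229, 0.0, 0.0]
ft_force: [-2.8, -0.5, 9.4]
grip_width: 0.0001
grip_force: 4.3
```

Emit:
apply_moves --claw '[1,1,1,1,1]' --dp '[[0,0,-0.6],[0,0,-2],[0,0,-5],[0,0,-5],[0,0,-5]]' --dr '[[0,0,0],[0,0,0],[0,0,0],[0,0,0],[0,0,0]]'

```text
t: 16.7
position: [0.5887, 0.0914, 0.2911]
tool_rot: [0.973, 0.229, 0.001, -0.0]
ft_force: [0.8, 0.7, -0.2]
grip_width: 0.0005
grip_force: 0.0
```

Emit:
apply_moves --claw '[1,1,1,1,1]' --dp '[[-4,0,-1],[-4,0,-1],[-4,0,0],[0,0,0],[0,0,0]]' --dr '[[0,0,0],[0,0,0],[0,0,0],[0,0,0],[0,0,0]]'

```text
t: 17.32
position: [0.482, 0.0381, 0.3098]
tool_rot: [0.973, 0.229, 0.001, -0.0]
ft_force: [0.0, 0.5, 0.4]
grip_width: 0.0004
grip_force: 0.0
```

```bash
python3 - <<'E'
from h import *
s=arm.capture("scene");o=arm.get_obs();print(o["t"],o["position"],o["joint_vel"].round(3))
cv2.imwrite("pics/s5.png",cv2.resize(s[120:320,120:480],(800,444)))
E
```

```text
17.375 [0.48208909 0.03825089 0.30959199] [-0.006  0.011 -0.002 -0.003  0.002  0.006 -0.   ]
```

View pics/s5.png

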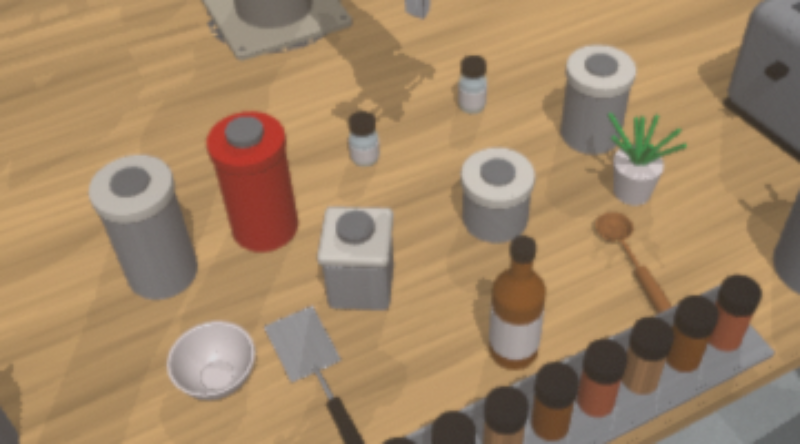

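The buttons on the tall (130,180), medium (600,65) and short (497,172) canisters are all flush. The square (355,227) and red (243,130) buttons are still up, and nothing has moved.

```bash
python3 -c "
from rig import arm
print(arm.finish_job())"
```

```text
the job is handed in; nothing more can be done
None
```

I pressed the tall, medium and short buttons down to their stops in that order at about 9 N, left the square one up with nothing visibly moved, and handed the job in (no verdict was returned).

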